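# Slide the tire lever into its sleeve and set the stop

## Task

Stow the blue tire lever before the trolley is rolled away: slide it flat along the bamboo board, without lifting it, nose first into the slot of the black sleeve, then keep pushing its tail until you feel its nose meet the stiff sliding stop inside, and push that stop back by about 8 mm so that the lever sits snug. Go gently, do not drive the stop to the end of its travel, let go of everything at the end, and leave the other things where they are.

Things in the scene. Friction and masses are not known exactly. Their poses are not given: they have to be found in the camera images.
- lever: Blue plastic tire lever lying flat on the board: 120 mm long (x), 22 wide (y), 12 thick (z), about 50 g. Origin: centre of its underside. Own +x points to the nose. It starts in front of the sleeve, nose roughly towards the mouth: its centre 85 to 120 mm before the mouth, up to 30 mm off the slot's line and up to 0.5 rad askew.
- lever_nose (a point): Foremost point of the lever's nose, on its centre line, 6 mm above its underside, 60 mm from the origin. The last 30 mm of the lever taper from 22 to 12 mm wide and end round.
- lever_tail (a point): Middle of the lever's tail face (square, flat, 22 mm wide, 12 high; a black dot on top marks this end), 6 mm above its underside, 60 mm behind the origin.
- sleeve: Black plastic sleeve fixed on the board, 146 mm long (own x -70 to +76), 53 wide, 20 high. Origin: on the board's surface, mid-slot. Its slot runs along own x, centred on y = 0, 25 mm wide, 15 high, floor = the board; open at the -x end (faces world -y, give or take 0.2 rad), closed at +x; the lever goes in along own +x. A 10 mm slit along the roof shows the lever and the red stop inside.
- mouth (a point): Centre of the slot's mouth, on the board's surface, 70 mm from the sleeve's origin along its own -x; axes as the sleeve's. In front of it two yellow lips, 20 mm high, flare out from 25 mm apart at the mouth to about 50 mm apart 22 mm before it.
- stop (a joint): How far the red stop in the slot has been pushed back along the sleeve's +x, in m: 0 at the start, 0.018 at the end of its travel. Held by friction alone (about 5 N moves it; no spring, it stays where left). Its start is set anew each time: front face 84 to 104 mm inside the mouth, so the nose meets it when 16 to 36 mm of the lever's tail still stick out.
- board: Square bamboo board, 540 by 540 mm, 15 mm thick, fixed on the trolley; its top is at z = 0.015. Origin: centre of its underside.
- socket_case: Stainless steel socket set case, 100 by 210 by 46 mm, 1.6 kg, red press button on its latch, on the far part of the board. Origin: centre of underside. A bystander: leave it.
- bottle_cage: Green wire bottle cage lying on the far left of the board, about 135 by 80 mm, 53 mm high. Origin: centre of underside. A bystander: leave it.
- valve_extender: Aluminium valve extender, 50 mm long, 10 mm thick, on the far part of the board. Origin: centre of underside. A bystander: leave it.
- lube: Orange bottle, 48 mm across, 140 mm tall, on the trolley left of the board. Origin: centre of underside. A bystander: leave it.
- patch_tin: Red patch tin, 75 by 50 by 22 mm, on the trolley left of the board. A bystander: leave it.
- spanner: Steel spanner lying on the trolley right of the board. A bystander: leave it.
- mini_pump: Small aluminium hand pump with black ends, 220 mm long, on the trolley right of the board. A bystander: leave it.

How it is judged:
By the outcome, as a careful person would: the job done as asked, in the order asked, and still so for the second after the job is handed in, with the robot touching nothing.
It also fails if it takes over 67 s, if anything falls off the work surface, if the arm or the gripper's body presses on something with over 40 N, if the wrist force passes 120 N, or if a joint passes its speed limit or range.

## Robot

A 6-joint arm with a two-finger parallel gripper is mounted at the origin on the work surface. World frame = base frame: x ahead of the robot, y to its left, z up, the work surface at z = 0. Lengths are in mm, angles in rad, forces in N, time in s.
With the tool pointing down it reaches from about 275 to 750 mm from the base axis. Payload 10.2 kg.
Tool frame: the origin (TCP) lies at the centre of the arm's flange, where the gripper is bolted on; the fingertips stand 173 mm ahead of it and the grasp point (between the pads) lies 155 mm ahead of it; z points along the fingers, y is the line along which they close (so a half turn about z gives the same grasp; the last joint's range is limited). The gripper opens to 85 mm and grips with 20 to 120 N. Pads are 22 mm wide; open, the fingers measure 114 mm over their backs; the gripper's body (76 mm by 85 mm) begins 54 mm behind the grasp point. The pads swing forward as they close: fully open they stand 13 mm farther back than shut.
Start: joints at [0.954, 0.313, 1.498, -0, 1.331, -0.223], TCP at [201.456, 484.817, 404.694] pointing down, gripper open.
Joint ranges: [-2.94, 2.94], [-0.97, 2.17], [0.19, 2.56], [-1.23, 4.37], [0.02, 3.11], [-2.88, 2.88]. Speed limits (rad/s): [2.39, 2.39, 3.01, 3.14, 3.14, 3.14].

## Interface

Orientations are given as a unit quaternion [w, x, y, z].
In Python, from rig import ctrl, optics, workorder gives the robot as it stands (ctrl), with the cameras (optics) and the job (workorder).
- The arm moves only by the shell command python3 steer.py 'ROWS' [OPENING] [FORCE]. ROWS is a JSON list of rows, 1 to 8 of them, each written [[dx, dy, dz], [rx, ry, rz]]: dx, dy, dz in mm, then a rotation vector rx, ry, rz in rad; each row is the pose to reach, as a shift and turn from the pose commanded when the command began, along the tool's axes at that moment; what a row does not reach only later rows make up. A row lasts 1/10 s, in which the tool goes at most 50 mm and 0.15 rad, less where a joint would pass 70% of its speed; a pose out of reach is approached as far as the arm can. OPENING is the opening from 0.0 (shut) to 1.0 (fully open), set as the command begins (- or left out keeps the last). The fingers move at their own pace and stop on an object; FORCE is the grip in N (left out, the last holds). Time passes only in rows, so rows that do not move let the fingers close. It prints the time, the measured TCP pose, the force, the opening and the grip force at its end. Input that does not fit is refused with a message, and nothing moves.
- ctrl.sense(): the state, without advancing time (a new reading comes with each control period).
- optics.capture(name): name is "scene" or "top" or "wrist"; returns the picture (480x640x3 uint8, red, green, blue); there is no depth.
- optics.calibration(name): a dict with "fx", "fy", "cx", "cy" (pixels), "position" and "attitude" of the camera in the world. Camera axes: x right, y down, z forward; pixel columns grow to the right and rows downward; lengths in mm; the calibration is good to about 2 mm. A picture is of the moment at which its call begins: read the wrist's pose just before it. calibration takes no time and is no camera call; for the wrist camera it gives the pose at the moment of the call.
- workorder.finish_job(): hands the job in; it is judged then, once.
The state is a dict: "time_s": time; "joints": joint angles; "dq": joint speeds; "tau": joint torques, N m; "eef_pos": TCP position; "ee_rot": TCP orientation; "force": force on the tool from outside, world axes, zero at the start; "wrist_torque": the same for the moment, N m; "grip_width": opening from 0.0 (shut) to 1.0 (fully open); "grip_force": force on a finger pad.
Only numpy, scipy, OpenCV 4.12 (cv2) and the standard library are available. Lean on these libraries where they do the work, as an engineer would, in place of code of your own. Each camera call takes 0.05 s, during which the arm holds its last target. There are 200 camera calls.

## Working session

There is one attempt and no reset: what is moved stays moved. The work goes in short steps, Python scripts to look and compute and a shell command to move; the robot and the scene stay as the last step left them, time stands still between calls to the robot, and variables do not carry over. Pictures are saved under pics/ and viewed, at most 11 in all, crops included, and the job is handed in when it is done.

```bash
ls; mkdir -p pics
python3 - <<'E'
from rig import ctrl, optics, workorder
import cv2
for n in("scene","top"):
    im=optics.capture(n); cv2.imwrite(f"pics/{n}0.png",im[:,:,::-1]); print(n,optics.calibration(n))
s=ctrl.sense();print(s)
E
```

```text
pics
rig.py
steer.py
scene {'fx': 508.2864416186791, 'fy': 508.2864416186791, 'cx': 323.2235024281849, 'cy': 243.50702193138312, 'position': array([989.27306407, 567.7383105 , 965.69330233]), 'attitude': array([-0.08560801,  0.27812827,  0.90731601, -0.30346926])}
top {'fx': 597.3497403635614, 'fy': 597.3497403635614, 'cx': 313.70005288691635, 'cy': 239.96406064511208, 'position': array([ 341.78765791,   21.86916846, 1253.1747654 ]), 'attitude': array([ 0.07013414, -0.68279866,  0.7232943 , -0.07558138])}
{'time_s': 0.1, 'joints': array([ 9.53591109e-01,  3.13400727e-01,  1.49833063e+00, -1.04779945e-05,
        1.33097288e+00, -2.23396207e-01]), 'dq': array([ 6.12983989e-04, -2.59681516e-03, -2.84522854e-03,  2.29847381e-05,
       -2.39015896e-04,  1.45532935e-03]), 'tau': array([ 3.38238802e-03, -4.12895823e+01, -2.60138136e+01, -5.70118254e-05,
        3.13050354e-03,  5.27411817e-05]), 'eef_pos': array([201.44322299, 484.78950754, 404.20024334]), 'ee_rot': array([-2.22137938e-04,  1.95633339e-01,  9.80676954e-01, -5.09497483e-04]), 'force': array([ 0.28016093, -0.41804653,  0.17265356]), 'wrist_torque': array([ 0.06778231,  0.00247466, -0.01020643]), 'grip_force': 0.0, 'grip_width': 0.9969146395900695}
```

View pics/top0.png

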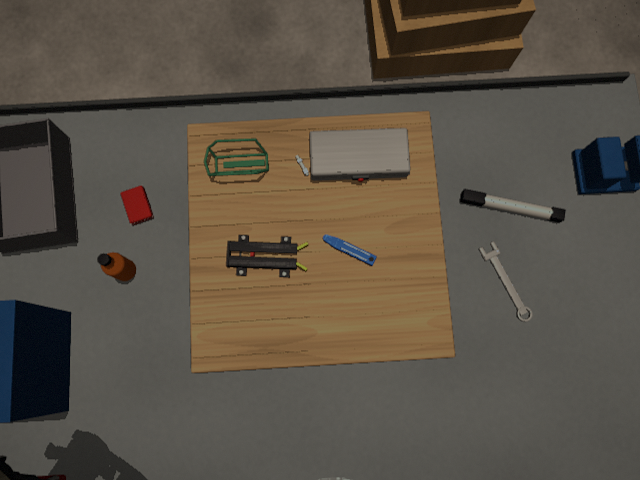

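View pics/scene0.png

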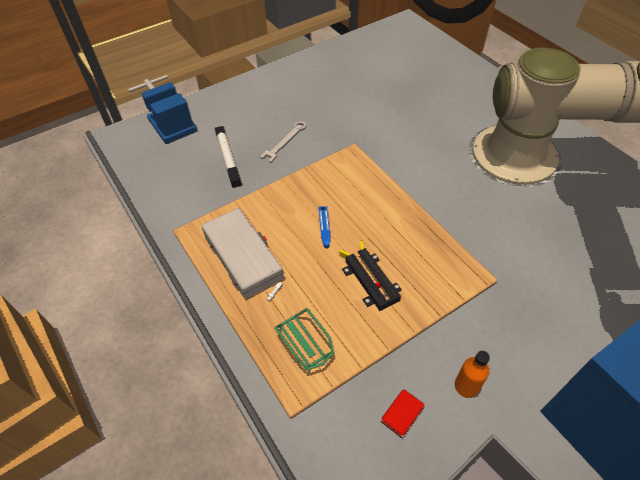

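```bash
cat > h.py <<'E'
import numpy as np, cv2
from scipy.spatial.transform import Rotation as R
from rig import ctrl, optics, workorder
def rot(q): return R.from_quat([q[1],q[2],q[3],q[0]])
def shot(n,name=None):
    c=optics.calibration(n); im=optics.capture(n)
    if name: cv2.imwrite(f"pics/{name}.png",im[:,:,::-1])
    return im,c
def ray(c,p):
    p=np.atleast_2d(p).astype(float)
    d=np.c_[(p[:,0]-c["cx"])/c["fx"],(p[:,1]-c["cy"])/c["fy"],np.ones(len(p))]
    return c["position"],rot(c["attitude"]).apply(d)
def plane(c,p,z):
    o,d=ray(c,p); return o+d*((z-o[2])/d[:,2])[:,None]
def tri(c1,p1,c2,p2):
    A=np.zeros((3,3));b=np.zeros(3)
    for c,p in((c1,p1),(c2,p2)):
        o,d=ray(c,p);d=d[0]/np.linalg.norm(d[0]);M=np.eye(3)-np.outer(d,d);A+=M;b+=M@o
    return np.linalg.solve(A,b)
def mask(im,h0,h1,s=90,v=40):
    hsv=cv2.cvtColor(im,cv2.COLOR_RGB2HSV)
    return cv2.inRange(hsv,(h0,s,v),(h1,255,255))
def blobs(m,amin=20):
    cs,_=cv2.findContours(m,cv2.RETR_EXTERNAL,cv2.CHAIN_APPROX_NONE)
    return sorted([c for c in cs if cv2.contourArea(c)>amin],key=cv2.contourArea,reverse=True)
def go(pos,ydir):
    """delta in tool axes to TCP pos, tool down, tool y along ydir (mod pi); ydir angle in world"""
    s=ctrl.sense(); r=rot(s["ee_rot"]); d=r.inv().apply(np.array(pos)-s["eef_pos"])
    best=None
    for a in(ydir,ydir+np.pi):
        y=np.array([np.cos(a),np.sin(a),0]);z=np.array([0,0,-1]);x=np.cross(y,z)
        v=(r.inv()*R.from_matrix(np.c_[x,y,z])).as_rotvec()
        print("d",d.round(1),"rv",v.round(3), "q6 now",s["joints"][5].round(2))
E
python3 - <<'E'
from h import *
for n in("top","scene"):
    im,c=shot(n)
    for nm,a in(("blue",(105,125)),("yellow",(25,33,180))):
        m=mask(im,*a)
        for b in blobs(m,8)[:6]:
            r=cv2.minAreaRect(b); print(n,nm,[np.round(x,1) for x in r],cv2.contourArea(b),plane(c,[r[0]],27)[0].round(1))
c=optics.calibration("top")
print(plane(c,[(228,241),(228,268),(298,244),(298,270)],35).round(1))
c=optics.calibration("wrist");print(c, ctrl.sense()["eef_pos"])
E
```

```text
top blue [array([  7.5, 361. ]), array([ 15., 122.]), np.float64(0.0)] 1434.0 [385.3 633.7  27. ]
top blue [array([611.7, 157.4]), array([41.6, 26.5]), np.float64(84.3)] 915.0 [ 743.2 -648.9   27. ]
top blue [array([348.4, 248.7]), array([56. , 10.1]), np.float64(25.7)] 404.5 [575.4 -66.5  27. ]
top blue [array([579.9, 170.6]), array([43.5,  6.6]), np.float64(84.3)] 134.5 [ 717.6 -575.6   27. ]
top blue [array([613.3, 186. ]), array([ 9.1, 15.3]), np.float64(85.9)] 75.5 [ 679.3 -642.    27. ]
top blue [array([637., 148.]), array([24.,  4.]), np.float64(90.0)] 38.0 [ 761.5 -707.1   27. ]
scene blue [array([590. , 399.5]), array([159.,  98.]), np.float64(90.0)] 9254.0 [401.4 560.2  27. ]
scene blue [array([167.6, 112.2]), array([56.2, 40.7]), np.float64(67.4)] 1908.0 [ 716.3 -666.    27. ]
scene blue [array([324.4, 226.6]), array([41.1,  8.6]), np.float64(84.8)] 181.5 [579.5 -61.6  27. ]
scene yellow [array([361., 245.]), array([8., 2.]), np.float64(90.0)] 14.0 [540.2  30.9  27. ]
scene yellow [array([344.6, 252.3]), array([10.3,  1.8]), np.float64(26.6)] 12.0 [583.2  26.5  27. ]
[[604.6 183.3  35. ]
 [547.7 184.9  35. ]
 [589.8  38.1  35. ]
 [535.2  41.   35. ]]
{'fx': 403.4992226766298, 'fy': 403.4992226766298, 'cx': 321.8385376263294, 'cy': 229.52779814928778, 'position': array([126.55893591, 515.66888111, 373.0468104 ]), 'attitude': array([0.13193684, 0.82098498, 0.54864601, 0.08697059])} [201.43538354 484.81041738 404.35933097]
```

```bash
python3 -c "
from h import *
go((560,-40,360),0)"
python3 steer.py '[[[-40,-26,0],[0,0,0.14]],[[-80,-52,5],[0,0,0.28]],[[-120,-78,10],[0,0,0.42]],[[-160,-104,15],[0,0,0.56]],[[-200,-130,20],[0,0,0.7]],[[-240,-156,25],[0,0,0.84]],[[-280,-182,30],[0,0,0.98]],[[-320,-208,35],[0,0,1.12]]]' && python3 -c "
from h import *
go((560,-40,360),0)"
```

```text
time_s: 1.0
eef_pos: [417.8, 168.1, 369.6]
ee_rot: [0.0, 0.689, 0.725, 0.0]
force: [0.0, 0.2, 0.1]
grip_width: 0.999
grip_force: 0.0
d [-215.1  131.3    9.6] rv [ 0.    -0.     0.051] q6 now 0.07
d [-215.1  131.3    9.6] rv [ 0.    0.   -3.09] q6 now 0.07
```

```bash
python3 steer.py '[[[-40,25,2],[0,0,0.05]],[[-80,50,4],[0,0,0.05]],[[-120,75,6],[0,0,0.05]],[[-160,100,8],[0,0,0.05]],[[-200,122,10],[0,0,0.05]],[[-215,131,10],[0,0,0.05]],[[-215,131,10],[0,0,0.05]],[[-215,131,10],[0,0,0.05]]]' && python3 -c "
from h import *
im,c=shot('wrist','w1');print(c)
import pickle;pickle.dump((im,c),open('w1.p','wb'))"
```

```text
time_s: 1.8
eef_pos: [559.9, -36.9, 359.4]
ee_rot: [-0.0, 0.705, 0.71, -0.0]
force: [-0.1, -0.0, 0.8]
grip_width: 0.998
grip_force: 0.0
{'fx': 403.4992226766298, 'fy': 403.4992226766298, 'cx': 321.8385376263294, 'cy': 229.52779814928778, 'position': array([558.54400233,  43.40422305, 328.09108882]), 'attitude': array([ 1.58462861e-01,  9.87357115e-01,  3.92977689e-03, -7.35726775e-05])}
```

View pics/w1.png

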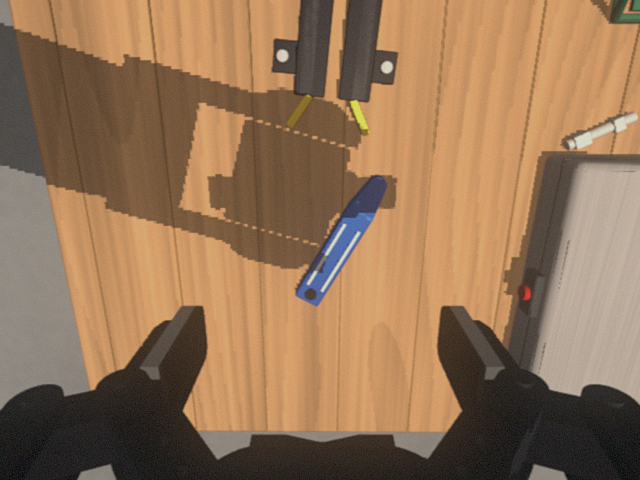

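```bash
python3 steer.py '[[[40,0,0],[0,0,0]],[[80,0,0],[0,0,0]],[[80,0,0],[0,0,0]],[[80,0,0],[0,0,0]],[[80,0,0],[0,0,0]]]' && python3 -c "
from h import *
im,c=shot('wrist','w2');print(c)
import pickle;pickle.dump((im,c),open('w2.p','wb'))"
```

```text
time_s: 2.35
eef_pos: [559.4, 42.8, 359.9]
ee_rot: [0.0, 0.705, 0.71, -0.0]
force: [-0.8, 0.6, -0.3]
grip_width: 0.996
grip_force: 0.0
{'fx': 403.4992226766298, 'fy': 403.4992226766298, 'cx': 321.8385376263294, 'cy': 229.52779814928778, 'position': array([557.94924542, 123.05500367, 328.52523048]), 'attitude': array([1.58792743e-01, 9.87303365e-01, 4.08924641e-03, 4.56349364e-04])}
```

View pics/w2.png

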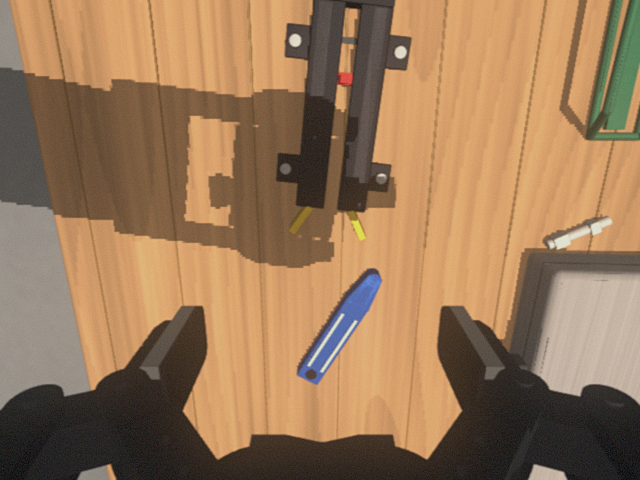

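```bash
cat > m.py <<'E'
from h import *
import pickle
W=[pickle.load(open(f,'rb')) for f in('w1.p','w2.p')]
tips=[]
for im,c in W:
    m=cv2.inRange(im.astype(np.uint8),(0,0,25),(110,140,255)); hsv=cv2.cvtColor(im,cv2.COLOR_RGB2HSV)
    m=cv2.inRange(hsv,(105,110,40),(130,255,255)); m[:, :200]=0;m[:,450:]=0
    b=blobs(m,200)[0][:,0,:].astype(float)
    r=cv2.minAreaRect(b.astype(np.float32)); 
    p=cv2.boxPoints(r); e=sorted([(np.linalg.norm(p[i]-p[(i+1)%4]),i) for i in range(4)])
    ends=[(p[i]+p[(i+1)%4])/2 for _,i in e[:2]]; ends.sort(key=lambda q:q[1])
    tips.append(ends); print("nose,tail px",np.round(ends,1), r[1])
    print(" on z=27",plane(c,ends,27).round(1))
    y=cv2.inRange(hsv,(22,150,60),(33,255,255)); 
    for q in blobs(y,25)[:3]:
        k=q[:,0,:]; print(" yellow",cv2.minAreaRect(q)[0],k[k[:,1].argmin()],k[k[:,1].argmax()])
for i in(0,1): print("tri",tri(W[0][1],tips[0][i],W[1][1],tips[1][i]).round(1))
im,c=W[1]; g=im.max(2)
for r in range(10,206,14):
    row=g[r]<58; x=np.where(np.diff(row[250:430].astype(int)))[0]+250
    print(r,x)
for r in range(4,100,12):
    x=np.where(np.diff((W[0][0].max(2)[r]<58)[250:430].astype(int)))[0]+250
    print("w1",r,x)
E
python3 m.py; python3 -c "
from h import *
a=cv2.imread('pics/w2.png')[0:260,240:420];b=cv2.imread('pics/w1.png')[0:200,240:420]
b=cv2.copyMakeBorder(b,0,60,0,0,0)
cv2.imwrite('pics/c1.png',cv2.resize(np.hstack([a,b]),(792,572),interpolation=1))"
```

```text
nose,tail px [[363.8 207.1]
 [304.5 299.8]] (26.076723098754883, 110.03433227539062)
 on z=27 [[ 591.1  -37.3   27. ]
 [ 544.9 -117.6   27. ]]
 yellow (359.3448181152344, 116.862060546875) [353 100] [368 133]
nose,tail px [[376.6 274.1]
 [307.2 380.3]] (23.306873321533203, 126.92335510253906)
 on z=27 [[ 603.6  -14.4   27. ]
 [ 546.6 -119.2   27. ]]
 yellow (358.15985107421875, 228.98451232910156) [353 219] [360 240]
tri [610.7 -62.9 -75.5]
tri [ 546.  -114.    33.5]
10 [360 361]
24 []
38 []
52 [307 308]
66 []
80 []
94 [305 307]
108 [304 314 315 333]
122 [302 331 347 352 353 355]
136 [301 312 316 329 346 349 350 351 352 353 354 355]
150 [300 328 344 348]
164 [277 280 289 327 342 345]
178 [276 325 341 345 346 348 349 352 353 354 372 373]
192 [297 324 339 341 342 343 346 347 352 353]
w1 4 [301 302 348 349]
w1 16 [347 348]
w1 28 []
w1 40 []
w1 52 [295 296]
w1 64 []
w1 76 []
w1 88 []
```

View pics/c1.png

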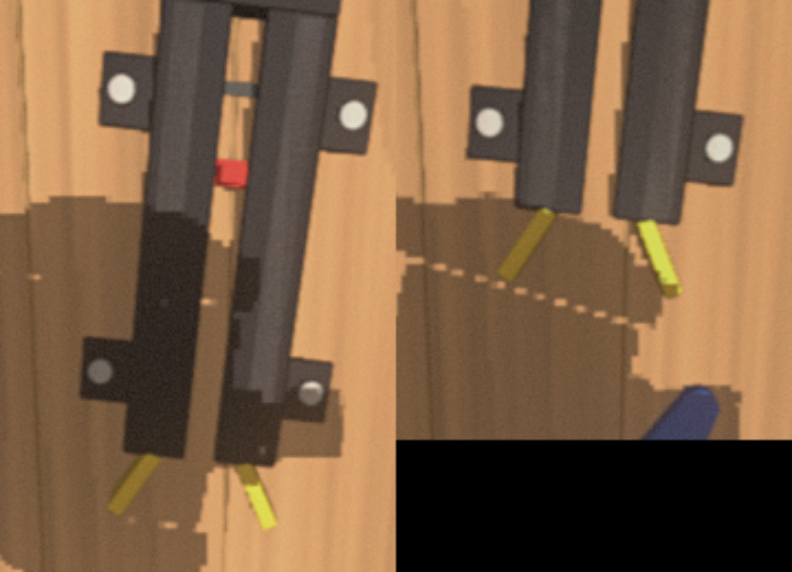

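```bash
cat > m2.py <<'E'
from h import *
import pickle
W=[pickle.load(open(f,'rb')) for f in('w1.p','w2.p')]
tips=[]
for im,c in W:
    i=im.astype(int); m=((i[:,:,2]>i[:,:,0]+15)&(i[:,:,2]>i[:,:,1]+8)).astype(np.uint8)*255; m[:,:250]=0;m[:,430:]=0;m[:150]=0
    m=cv2.morphologyEx(m,cv2.MORPH_CLOSE,np.ones((5,5),np.uint8))
    b=blobs(m,200)[0]; r=cv2.minAreaRect(b); p=cv2.boxPoints(r)
    e=sorted([(np.linalg.norm(p[k]-p[(k+1)%4]),k) for k in range(4)])
    ends=sorted([(p[k]+p[(k+1)%4])/2 for _,k in e[:2]],key=lambda q:q[1]); tips.append(ends)
    P=plane(c,ends,27); print("px",np.round(ends,1).tolist(),r[1],P.round(1).tolist(),np.linalg.norm(P[0]-P[1]))
for k in(0,1): print("tri lever",tri(W[0][1],tips[0][k],W[1][1],tips[1][k]).round(1))
A=[(294.5,94.1),(323.6,96.8),(339.1,98.6),(368.6,101.4)];B=[(296.8,205.9),(323.2,208.2),(337.7,209.5),(364.5,211.8)]
for a,b in zip(A,B): print("tri roof",tri(W[0][1],a,W[1][1],b).round(1))
for (im,c),pts in zip(W,(A,B)): print("mouth z35",plane(c,pts,35).round(1).tolist())
im,c=W[1]; hsv=cv2.cvtColor(im,cv2.COLOR_RGB2HSV); k=(hsv[:,:,1]<95)&(hsv[:,:,2]<125)
E_=[[],[],[],[]]
for r in list(range(72,145,4)):
    x=np.where(np.diff(k[r,290:400].astype(int)))[0]+290.5
    if len(x)==4:
        for j in range(4):E_[j].append((x[j],r))
for j in range(4):
    P=plane(c,E_[j],35)[:,:2]; s,o=np.polyfit(P[:,1],P[:,0],1); print(j,len(P),"x=%.4f y + %.2f"%(s,o),"res",np.std(P[:,0]-s*P[:,1]-o).round(2))
rd=mask(im,0,6,150,80);rd[:, :300]=0;rd[:,400:]=0;rd[150:]=0
b=blobs(rd,10)[0][:,0];print("red",b.min(0),b.max(0),plane(c,[((b[:,0].min()+b[:,0].max())/2,b[:,1].max())],27)[0].round(1),plane(c,[(345,b[:,1].max())],15)[0].round(1))
E
python3 m2.py
```

```text
px [[382.6000061035156, 178.0], [303.70001220703125, 300.29998779296875]] (27.67985725402832, 145.53213500976562) [[604.4, -14.5, 27.0], [544.3, -118.1, 27.0]] 119.72092651184133
px [[377.5, 274.29998779296875], [304.3999938964844, 379.5]] (25.165863037109375, 128.0196533203125) [[604.4, -14.7, 27.0], [544.2, -118.3, 27.0]] 119.83976927597527
tri lever [604.3 -14.5  27.4]
tri lever [ 544.3 -117.7   27.7]
tri roof [539.5  44.9  35.8]
tri roof [559.4  43.3  35.8]
tri roof [570.3  42.2  35.2]
tri roof [590.6  40.5  35. ]
mouth z35 [[539.3, 44.9, 35.0], [559.4, 43.3, 35.0], [570.1, 42.2, 35.0], [590.5, 40.5, 35.0]]
mouth z35 [[539.7, 44.7, 35.0], [559.5, 43.1, 35.0], [570.5, 42.1, 35.0], [590.7, 40.5, 35.0]]
0 7 x=0.0791 y + 536.90 res 0.34
1 7 x=0.1133 y + 552.65 res 0.22
2 7 x=0.1201 y + 562.71 res 0.2
3 7 x=0.1161 y + 583.35 res 0.17
red [337  72] [352  85] [573.7 130.7  27. ] [574.7 131.   15. ]
```

```bash
python3 -c "
from h import *
go((551.8,-105.3,250),-0.526)"
```

```text
d [-147.6   -8.6  109.8] rv [0.    0.    0.533] q6 now -0.14
d [-147.6   -8.6  109.8] rv [-0.     0.    -2.609] q6 now -0.14
```

```bash
python3 steer.py '[[[-35,-2,20],[0,0,0.13]],[[-70,-4,45],[0,0,0.26]],[[-105,-6,70],[0,0,0.4]],[[-140,-8,95],[0,0,0.53]],[[-147.6,-8.6,110],[0,0,0.533]],[[-147.6,-8.6,110],[0,0,0.533]],[[-147.6,-8.6,110],[0,0,0.533]],[[-147.6,-8.6,110],[0,0,0.533]]]' 0.5 20 && python3 -c "
from h import *
go((551.8,-105.3,190),-0.526)
im,c=shot('wrist','w3')"
```

```text
time_s: 3.2
eef_pos: [552.3, -104.4, 250.9]
ee_rot: [0.001, 0.866, 0.499, 0.001]
force: [-0.5, -0.3, -0.4]
grip_width: 0.503
grip_force: 0.0
d [-1.1 -0.1 60.9] rv [ 0.002 -0.     0.001] q6 now 0.13
d [-1.1 -0.1 60.9] rv [ 1.000e-03  3.000e-03 -3.141e+00] q6 now 0.13
```

View pics/w3.png

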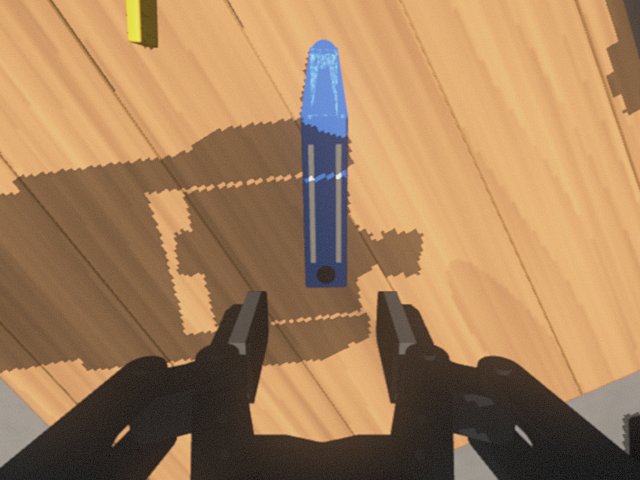

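```bash
python3 steer.py '[[[0,0,25],[0,0,0]],[[0,0,45],[0,0,0]],[[0,0,55],[0,0,0]],[[0,0,59],[0,0,0]],[[0,0,59],[0,0,0]],[[0,0,59],[0,0,0]]]' 0.5 20 && python3 steer.py '[[[0,0,0],[0,0,0]],[[0,0,0],[0,0,0]],[[0,0,0],[0,0,0]],[[0,0,0],[0,0,0]],[[0,0,0],[0,0,0]],[[0,0,0],[0,0,0]]]' 0.0 20
```

```text
time_s: 3.85
eef_pos: [552.4, -104.9, 191.7]
ee_rot: [0.001, 0.867, 0.499, 0.0]
force: [-0.7, 0.0, 0.0]
grip_width: 0.502
grip_force: 0.0
time_s: 4.45
eef_pos: [552.3, -105.0, 191.5]
ee_rot: [0.001, 0.867, 0.499, 0.0]
force: [0.0, 0.5, 6.1]
grip_width: 0.249
grip_force: 22.1
```

```bash
python3 -c "
from h import *
go((553.7,-91.5,191.7),1.486-np.pi/2)"
```

```text
d [12.3 -5.6 -0.2] rv [ 0.002  0.    -0.441] q6 now 0.13
d [12.3 -5.6 -0.2] rv [ 0.0e+00 -2.0e-03  2.7e+00] q6 now 0.13
```

```bash
python3 steer.py '[[[2,-1,0],[0,0,-0.07]],[[4,-2,0],[0,0,-0.14]],[[6,-3,0],[0,0,-0.22]],[[8,-4,0],[0,0,-0.3]],[[10,-5,0],[0,0,-0.38]],[[12,-5.6,0],[0,0,-0.441]],[[12.3,-5.6,0],[0,0,-0.441]],[[12.3,-5.6,0],[0,0,-0.441]]]' && python3 -c "
from h import *
im,c=shot('wrist','w4'); import pickle; pickle.dump((im,c),open('w4.p','wb'))
im,c=shot('top','t4'); pickle.dump((im,c),open('t4.p','wb'))
"
```

```text
time_s: 5.25
eef_pos: [553.7, -91.6, 191.5]
ee_rot: [0.001, 0.737, 0.676, 0.0]
force: [-1.0, 0.3, 5.8]
grip_width: 0.249
grip_force: 22.1
```

View pics/w4.png

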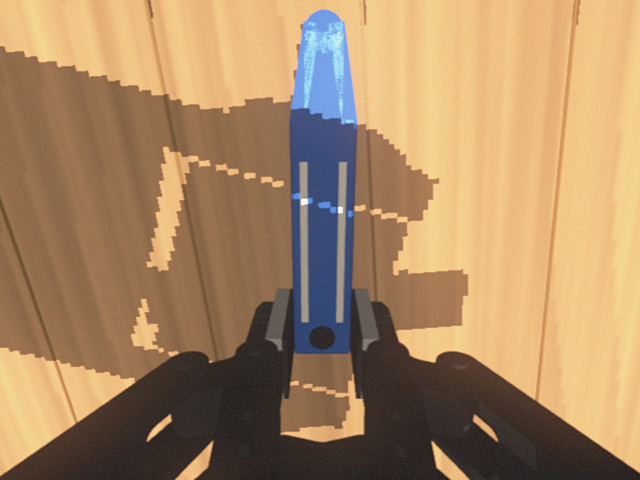

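```bash
python3 -c "
from h import *
import pickle
im,c=pickle.load(open('w4.p','rb'))
P=plane(c,[(324,11),(323,120),(322,354)],27);M=np.array([565.1,42.6]);u=np.array([.0848,.9964]);n=np.array([-u[1],u[0]])
for p in P: print(p.round(1),'along',((p[:2]-M)@u).round(1),'left',((p[:2]-M)@n).round(2))
d=P[0]-P[2];print(np.arctan2(d[1],d[0]))"
```

```text
[562.6  12.   27. ] along -30.7 left -0.1
[559.7 -18.9  27. ] along -61.8 left 0.17
[ 552.  -106.1   27. ] along -149.3 left 0.47
1.4811361335495734
```

```bash
python3 steer.py '[[[10,0,0],[0,0,0]],[[20,0,0],[0,0,0]],[[30,0,0],[0,0,0]],[[38,0,0],[0,0,0]],[[45,0,0],[0,0,0]],[[52,0,0],[0,0,0]],[[58,0,0],[0,0,0]],[[58,0,0],[0,0,0]]]'; python3 -c "
from h import *
im,c=shot('wrist','w5'); import pickle; pickle.dump((im,c),open('w5.p','wb'))"
```

```text
time_s: 6.15
eef_pos: [558.7, -33.4, 191.5]
ee_rot: [0.001, 0.737, 0.676, 0.0]
force: [0.3, 2.1, 6.7]
grip_width: 0.246
grip_force: 22.1
```

View pics/w5.png

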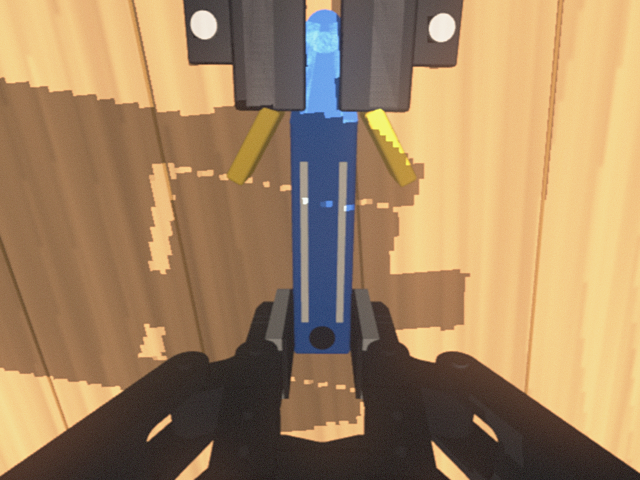

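```bash
python3 steer.py '[[[8,0,0],[0,0,0]],[[16,0,0],[0,0,0]],[[24,0,0],[0,0,0]],[[30,0,0],[0,0,0]],[[35,0,0],[0,0,0]],[[38,0,0],[0,0,0]],[[38,0,0],[0,0,0]]]'; python3 steer.py '[[[0,0,0],[0,0,0]],[[0,0,0],[0,0,0]],[[0,0,0],[0,0,0]],[[0,0,0],[0,0,0]]]' 0.5 20; python3 -c "
from h import *
u=np.array([.0848,.9964]);M=np.array([565.1,42.6]);s=ctrl.sense();print(((s['eef_pos'][:2]-M)@u))"
```

```text
time_s: 6.9
eef_pos: [561.9, 4.1, 191.5]
ee_rot: [0.001, 0.737, 0.676, 0.0]
force: [0.9, -1.4, 6.3]
grip_width: 0.249
grip_force: 22.1
time_s: 7.3
eef_pos: [561.5, 4.2, 190.6]
ee_rot: [-0.0, 0.737, 0.676, -0.0]
force: [-0.9, 0.7, 0.2]
grip_width: 0.501
grip_force: 0.0
-38.5535729736206
```

```bash
python3 steer.py '[[[0,0,-25],[0,0,0]],[[0,0,-50],[0,0,0]],[[-20,0,-50],[0,0,-0.14]],[[-40,0,-50],[0,0,-0.28]],[[-43,0,-50],[0,0,-0.42]],[[-43,0,-50],[0,0,-0.56]],[[-43,0,-50],[0,0,-0.7]],[[-43,0,-50],[0,0,-0.84]]]' 0.0 40; python3 -c "
from h import *
go((558.2,-38.1,191.5),1.486)"
```

```text
time_s: 8.1
eef_pos: [557.8, -38.7, 240.6]
ee_rot: [-0.0, 0.394, 0.919, -0.0]
force: [-0.1, -0.8, -0.4]
grip_width: -0.003
grip_force: 0.0
d [ 0.2  0.7 49.1] rv [-0.    -0.    -0.726] q6 now -1.04
d [ 0.2  0.7 49.1] rv [-0.     0.     2.416] q6 now -1.04
```

```bash
python3 steer.py '[[[0,0,0],[0,0,-0.14]],[[0,0,0],[0,0,-0.28]],[[0,0,0],[0,0,-0.42]],[[0,0,0],[0,0,-0.56]],[[0,0,0],[0,0,-0.7]],[[0.2,0.7,0],[0,0,-0.726]],[[0.2,0.7,0],[0,0,-0.726]]]' 0.0 40; python3 -c "
from h import *
go((558.2,-38.1,191.5),1.486)
im,c=shot('wrist','w6'); import pickle; pickle.dump((im,c),open('w6.p','wb'))"
```

```text
time_s: 8.8
eef_pos: [558.3, -37.9, 240.6]
ee_rot: [-0.0, 0.046, 0.999, 0.0]
force: [-0.7, 0.4, 0.5]
grip_width: 0.003
grip_force: 0.0
d [ 0.  -0.2 49.1] rv [ 0.    -0.    -0.007] q6 now -1.76
d [ 0.  -0.2 49.1] rv [-0.    -0.     3.134] q6 now -1.76
```

View pics/w6.png

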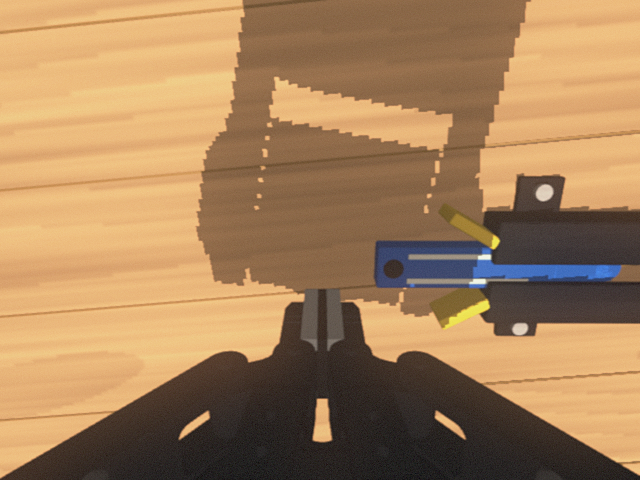

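```bash
python3 -c "
from h import *
import pickle
im,c=pickle.load(open('w6.p','rb'));M=np.array([565.1,42.6]);u=np.array([.0848,.9964]);n=np.array([-u[1],u[0]])
for p in plane(c,[(376,265),(615,270)],27): print(p.round(1),'along',((p[:2]-M)@u).round(1),'left',((p[:2]-M)@n).round(2))"
python3 steer.py '[[[0,0,20],[0,0,0]],[[0,0,36],[0,0,0]],[[0,0,45],[0,0,0]],[[0,0,48.5],[0,0,0]],[[0,0,48.5],[0,0,0]],[[0,0,48.5],[0,0,0]]]'
```

```text
[557.8 -11.3  27. ] along -54.4 left 2.74
[571.1 105.4  27. ] along 63.1 left -0.62
time_s: 9.45
eef_pos: [558.5, -38.1, 192.8]
ee_rot: [0.001, 0.045, 0.999, -0.0]
force: [0.3, 0.5, 0.2]
grip_width: 0.001
grip_force: 0.0
```

```bash
python3 steer.py '[[[0,3,0],[0,0,0]],[[0,6,0],[0,0,0]],[[0,9,0],[0,0,0]],[[0,12,0],[0,0,0]],[[0,14,0],[0,0,0]],[[0,16,0],[0,0,0]],[[0,18,0],[0,0,0]]]'; python3 steer.py '[[[0,1,0],[0,0,0]],[[0,2,0],[0,0,0]],[[0,3,0],[0,0,0]],[[0,4,0],[0,0,0]]]';python3 steer.py '[[[0,1,0],[0,0,0]],[[0,2,0],[0,0,0]],[[0,3,0],[0,0,0]],[[0,4,0],[0,0,0]]]'; python3 -c "
from h import *
im,c=shot('wrist','w7')
import pickle; pickle.dump((im,c),open('w7.p','wb'))"
```

```text
time_s: 10.15
eef_pos: [559.9, -19.9, 192.2]
ee_rot: [-0.0, 0.045, 0.999, -0.0]
force: [-0.5, -1.1, 0.3]
grip_width: -0.001
grip_force: 0.2
time_s: 10.55
eef_pos: [560.3, -16.1, 192.2]
ee_rot: [0.0, 0.045, 0.999, -0.0]
force: [-0.2, -0.9, 0.1]
grip_width: -0.004
grip_force: 0.2
time_s: 10.95
eef_pos: [560.6, -12.0, 192.2]
ee_rot: [-0.0, 0.045, 0.999, 0.0]
force: [-0.7, -0.5, -0.1]
grip_width: 0.001
grip_force: 0.2
```

View pics/w7.png

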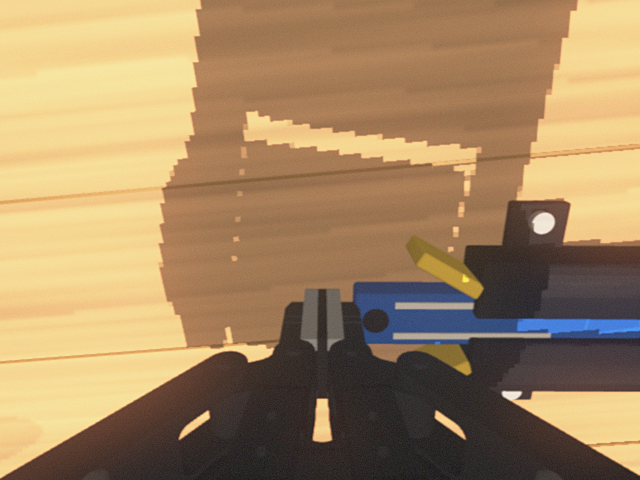

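```bash
python3 -c "
from h import *
import pickle
im,c=pickle.load(open('w7.p','rb'));M=np.array([565.1,42.6]);u=np.array([.0848,.9964]);n=np.array([-u[1],u[0]])
for p in plane(c,[(354,283),(354,342)],27): print(p.round(1),'along',((p[:2]-M)@u).round(1),'left',((p[:2]-M)@n).round(2))"
for i in 1 2 3; do python3 steer.py '[[[0,0.7,0],[0,0,0]],[[0,1.4,0],[0,0,0]],[[0,2,0],[0,0,0]]]' | grep -E "eef|force"; done
```

```text
[545.2   1.1  27. ] along -43.0 left 16.34
[ 5.701e+02 -5.000e-01  2.700e+01] along -42.5 left -8.62
eef_pos: [560.8, -10.1, 192.2]
force: [0.7, -1.3, 0.8]
grip_force: 0.2
eef_pos: [561.0, -8.1, 192.2]
force: [-0.8, -0.9, 0.1]
grip_force: 0.2
eef_pos: [561.1, -6.1, 192.2]
force: [0.0, -0.1, 1.2]
grip_force: 0.2
```

```bash
for i in 1 2 3 4; do python3 steer.py '[[[0,0.5,0],[0,0,0]],[[0,1,0],[0,0,0]],[[0,1,0],[0,0,0]]]' | grep -E "eef|force"; done
```

```text
eef_pos: [561.2, -5.1, 192.2]
force: [-0.4, -0.1, 0.2]
grip_force: 0.1
eef_pos: [561.3, -4.1, 192.2]
force: [0.1, 0.2, -0.7]
grip_force: 0.1
eef_pos: [561.4, -3.1, 192.2]
force: [-0.4, 0.2, 1.2]
grip_force: 0.1
eef_pos: [561.5, -2.1, 192.2]
force: [-0.4, 0.2, -0.1]
grip_force: 0.1
```

```bash
for i in 1 2 3 4; do python3 steer.py '[[[0,0.5,0],[0,0,0]],[[0,1,0],[0,0,0]],[[0,1,0],[0,0,0]]]' | grep -E "eef|force"; python3 -c "
from rig import ctrl, optics, workorder;print(ctrl.sense()['wrist_torque'].round(2))"; done
```

```text
eef_pos: [561.6, -1.1, 192.2]
force: [-0.0, -0.2, 0.3]
grip_force: 0.1
[-0.04  0.07  0.01]
eef_pos: [561.7, -0.1, 192.2]
force: [-0.2, -0.5, -0.3]
grip_force: 0.2
[-0.07  0.02  0.  ]
eef_pos: [561.8, 0.5, 192.2]
force: [0.4, -5.5, 1.3]
grip_force: 2.2
[-0.79  0.09 -0.  ]
eef_pos: [561.9, 1.5, 192.2]
force: [-1.2, -4.5, -0.3]
grip_force: 2.3
[-0.81  0.03 -0.05]
```

```bash
for i in 1 2; do python3 steer.py '[[[0,0.5,0],[0,0,0]],[[0,1,0],[0,0,0]],[[0,1.5,0],[0,0,0]],[[0,2,0],[0,0,0]],[[0,2.5,0],[0,0,0]],[[0,3,0],[0,0,0]],[[0,3,0],[0,0,0]]]' | grep -E "eef|force"; done; python3 -c "
from h import *
im,c=shot('wrist','w8')
import pickle; pickle.dump((im,c),open('w8.p','wb'))"
```

```text
eef_pos: [562.2, 4.5, 192.2]
force: [-0.6, -4.9, -0.2]
grip_force: 2.3
eef_pos: [562.4, 7.5, 192.2]
force: [-0.9, -5.0, 0.4]
grip_force: 2.3
```

```bash
python3 steer.py '[[[0,0.4,0],[0,0,0]],[[0,0.8,0],[0,0,0]],[[0,0.8,0],[0,0,0]],[[0,0.8,0],[0,0,0]]]'; python3 steer.py '[[[0,-4,0],[0,0,0]],[[0,-10,0],[0,0,0]],[[0,-18,0],[0,0,0]],[[0,-26,0],[0,0,0]],[[0,-26,-25],[0,0,0]],[[0,-26,-60],[0,0,0]],[[0,-26,-100],[0,0,0]],[[0,-26,-140],[0,0,0]]]'; python3 -c "
from h import *
go((559.4,42.8,359.9),-0.006)"
```

```text
time_s: 16.15
eef_pos: [562.5, 8.3, 192.2]
ee_rot: [0.0, 0.045, 0.999, -0.0]
force: [-0.2, -5.5, -0.1]
grip_width: -0.003
grip_force: 2.3
time_s: 16.95
eef_pos: [559.9, -17.8, 333.7]
ee_rot: [-0.0, 0.045, 0.999, 0.0]
force: [0.4, 0.1, -0.1]
grip_width: 0.003
grip_force: 0.0
d [  5.9  60.3 -26.2] rv [-0.000e+00 -1.000e-03  1.487e+00] q6 now -1.72
d [  5.9  60.3 -26.2] rv [ 1.000e-03 -0.000e+00 -1.655e+00] q6 now -1.72
```

Return to the w2 viewpoint to compare the red stop before and after.

```bash
python3 steer.py '[[[1,20,-10],[0,0,0.14]],[[3,40,-20],[0,0,0.28]],[[6,60,-26],[0,0,0.42]],[[6,60,-26],[0,0,0.56]],[[6,60,-26],[0,0,0.7]],[[6,60,-26],[0,0,0.84]],[[6,60,-26],[0,0,0.98]],[[6,60,-26],[0,0,1.12]]]' >/dev/null; python3 steer.py '[[[0,0,0],[0,0,0.14]],[[0,0,0],[0,0,0.28]],[[0,0,0],[0,0,0.367]],[[0,0,0],[0,0,0.367]],[[0,0,0],[0,0,0.367]],[[0,0,0],[0,0,0.367]]]'
python3 - <<'E'
from h import *
import pickle
W=[pickle.load(open('w2.p','rb')),shot('wrist','w9')]
M=np.array([565.1,42.6]);u=np.array([.0848,.9964])
for im,c in W:
    rd=mask(im,0,6,150,80);rd[:, :300]=0;rd[:,400:]=0;rd[150:]=0
    b=blobs(rd,10)[0][:,0];x=(b[:,0].min()+b[:,0].max())/2
    print("red",b.min(0),b.max(0),[((plane(c,[(x,y)],27)[0][:2]-M)@u).round(1) for y in(b[:,1].min()-.5,b[:,1].max()+.5)])
im,c=W[1];i=im.astype(int); m=((i[:,:,2]>i[:,:,0]+15)&(i[:,:,2]>i[:,:,1]+8)).astype(np.uint8)*255; m[:,:250]=0;m[:,430:]=0
for b in blobs(m,20): 
    k=b[:,0];print("blue",k.min(0),k.max(0),[((plane(c,[(k[:,0].mean(),y)],27)[0][:2]-M)@u).round(1) for y in(k[:,1].min(),k[:,1].max())])
E
```

```text
time_s: 18.35
eef_pos: [559.5, 42.8, 358.2]
ee_rot: [-0.0, 0.709, 0.706, 0.0]
force: [-0.1, 0.7, -0.0]
grip_width: 0.003
grip_force: 0.0
red [337  72] [352  85] [np.float64(97.3), np.float64(88.2)]
red [337  59] [352  73] [np.float64(105.6), np.float64(96.0)]
blue [315  72] [351 234] [np.float64(96.4), np.float64(-21.8)]
```

View pics/w9.png

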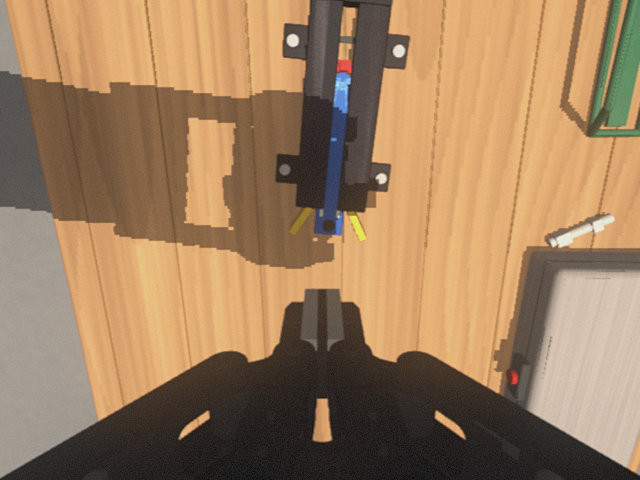

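The lever sits in the slot. Its nose touches the red stop at about (344,72), and its tail ends at row 234, about 22–24 mm out. The red stop moved from rows 72–85 to 59–73, which is about 8 mm. The gripper is clear of everything.

```bash
python3 -c "
from rig import ctrl, optics, workorder
print(workorder.finish_job())"
```

```text
the job is handed in; nothing more can be done
None
```

The lever is stowed: it was slid flat into the sleeve, its nose is against the stop, and the stop is pushed back about 8 mm. The gripper is clear of everything, and the job was handed in at about 18 s.

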